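# Take the locked stop end off the air drop head

### The job

The air line is to be extended, so take the black push-fit stop end off the outlet pipe of the air drop head: draw out the red lock clip, push the cap fully home on the pipe to unhook its jaws, squeeze the blue release collar against the cap and, keeping it squeezed, draw the cap off along the pipe. Do not wrench at it or drop it. Put clip and stop end in the grey parts tray, and leave the adjustable wrench, the screwdriver and the tin where they lie.

Things in the scene. Friction and masses are not known exactly. Their poses are not given: they have to be found in the camera images.
- head: air drop head, fixed: plywood board 210x150x18 mm with an aluminium outlet block (42x60 mm, up to z 0.193) and a round gauge above it (up to 0.255), both centred 72 mm behind the origin; brass valve with red lever on its +y side, up to 0.105. Origin: centre of the board's underside, on the bench. -x is the front, to which the pipe slopes down; z up.
- pipe: rigid aluminium outlet pipe, 28 mm diameter, fixed to the head. Origin: centre of its free end, 61 mm before the head's origin and 102 mm above the bench. x runs up along the pipe to the block, rising 25 degrees; y level; z square to the pipe, upward. Bare from the collar to x = 110 mm. Lipped side slots at x = 14 to 25 mm, hidden in the cap, are what the cap's jaws hook into.
- stop_end: black push-fit stop end (cap) on the pipe's free end: loose, round, 52 mm diameter, 0.2 to 0.35 kg, 58 mm from closed front face (x -29 mm) to collar face (x +29). Origin: on the axis, midway. Axes as the pipe's (x up the pipe, z square to it, up). Starts 18 mm up the pipe, its jaws hooked under the lips; can be pushed 3.3 mm on (+x) to a stop; is clear after 47 mm along -x.
- collar (a joint): how far the blue release collar (ring round the pipe at the cap's upper end) is pressed to the cap: 0 out, 0.0065 m in. Spring 10 N at first, 16.5 N in; squeeze it against the closed face with about 25 N. Jaws hooked: gives under 1 mm, and squeezing binds them. Push the cap on to its stop first, squeezed by less than 10 N: then it goes in; from 5 mm the jaws clear the pipe. Clip in: 1.5 mm.
- collar_face (a point): centre of the release collar's outer face (looking up the pipe), on the cap's axis. The flange is 5 mm thick and 56 mm in diameter, so it stands 14 mm out from the pipe all round; between it and the cap's body (45 mm long) is an 8 mm gap, where the clip sits. The point moves with the collar. Axes as the cap's.
- lock_clip: red U-shaped lock clip, loose, 30 g, astride the collar's neck in the gap between flange and cap: plate 6.5 mm thick (x), 55 mm wide (y), two legs pointing to -z, a ribbed grip on top. Origin: on the cap's axis. Legs down to z -12 mm, plate up to 33, grip 33 to 58 mm. Axes as the cap's while fitted. It comes out along +z, free after 40 mm.
- clip_grip (a point): middle of the clip's ribbed grip, which is 12 mm thick (along local x), 34 mm wide (y) and 26 mm high (z); 45.5 mm above the clip's origin. Cap and collar flange lie below, up to 28 mm above the axis.
- tray: grey steel parts tray, open on top, fixed to the bench: 204 (x) x 150 (y) mm outside, walls 3 mm thick and 36 mm high (with a bead to 39 mm), floor 3 mm. Origin: centre of its underside.
- wrench_adj: adjustable wrench lying on the bench, 196 x 44 x 12 mm, bystander. Origin at the centre of its underside.
- driver_red: red screwdriver lying on the bench, 209 x 27 x 29 mm, bystander. Origin at the centre of its underside.
- hinged_tin: flat red tin, shut, 68 x 105 x 24 mm, bystander. Origin at the centre of its underside.
There are look-alikes about, which are no part of the job. Of the things that look like the stop_end, the larger one is meant.

How it is judged:
By the outcome, as a careful person would: the job done as asked, in the order asked, and still so for the second after the job is handed in, with the robot touching nothing.
It also fails if it takes over 72 s, if anything falls off the work surface, if the arm or the gripper's body presses on something with over 40 N, if the wrist force passes 120 N, or if a joint passes its speed limit or range.

### The arm

A 6-joint arm with a two-finger parallel gripper is mounted at the origin on a cart in front of the work surface, level with it; the furniture and walls round the work are solid. World frame = base frame: x ahead of the robot, y to its left, z up, the work surface at z = 0. Lengths are in m, angles in rad, forces in N, time in s.
With the tool pointing down it reaches from about 0.3 to 0.85 m from the base axis. Payload 5.4 kg.
Tool frame: the origin (TCP) lies between the finger pads; the fingertips stand 19 mm ahead of it and the grasp point (between the pads) is the TCP (arm.tips_ahead is the distance from the TCP to the fingertips, in m); z points along the fingers, y is the line along which they close (so a half turn about z gives the same grasp; the last joint's range is limited). The gripper opens to 85 mm and grips with 20 to 120 N. Pads are 22 mm wide; open, the fingers measure 114 mm over their backs; the gripper's body (76 mm by 85 mm) begins 54 mm behind the grasp point. The pads swing forward as they close: fully open they stand 13 mm farther back than shut.
Start: joints at [-1.403, 0.158, 1.597, -0, 1.386, -0.21], TCP at [0.212, -0.534, 0.222] pointing down, gripper open.
Joint ranges: [-2.91, 2.91], [-0.94, 2.29], [0.18, 2.7], [-1.29, 4.43], [0.17, 2.64], [-3, 3]. Speed limits (rad/s): [2.57, 2.57, 3.14, 3.14, 3.14, 3.14].

### API

Orientations are given as a unit quaternion [w, x, y, z].
In Python, from cell import arm gives the robot as it stands. The module is installed in compiled form; this text tells all that it offers.
- The arm moves only by the tool send_rows, never from a script. Its argument "plan" is text: rows parted by semicolons, each of 7 numbers parted by spaces: the turn, a rotation vector about the world's x, y, z in rad, then the shift along the world's x, y, z in mm, then the gripper's target within -1 to 1 (fully open at 1, half-way at 0, shut at -1). A call has 1 to 8 rows; each row shifts and turns the commanded pose from where the row before left it; what a row does not reach is not made up. A row lasts 1/12 s, in which the tool goes at most 41.7 mm and 7.16 degrees, less where a joint would pass 70% of its speed; a pose out of reach is approached as far as the arm can. A call is refused whole if a number of a shift passes 41.7 or a number of a turn 0.125, either way. A call with a gripper value outside its range is refused whole. The fingers move at their own pace and stop on an object; the grip force is fixed at half the most. Time passes only in rows, so rows that do not move let the fingers close. It gives the time, the measured TCP pose, the force, the opening and the grip force at its end, in the units of the state.
- arm.observe(): the state, without advancing time (a new reading comes with each control period).
- arm.get_image(name): name is "scene" or "top" or "wrist"; returns a dict with "color" (384x512x3 uint8, red, green, blue), "depth" (384x512 float32, m along the optical axis (not along the pixel's ray), 0 where there is no reading), "vertical_fov" (degrees; the focal length in pixels is half the picture's height over the tangent of half this angle, whatever the lens; pixels are square), "cx", "cy" (the principal point, pixels), "k1" (the pictures are not rectified: a ray, as slopes to the right and down, at radius r is drawn at 1 + k1 r^2 times it, then the intrinsics apply), "extrinsics" (4x4, takes a point from world to camera coordinates). Camera axes: x right, y down, z forward; pixel columns grow to the right and rows downward; lengths in m; the calibration is good to about 2 mm. A picture is of the moment at which its call begins.
- arm.close_job(): hands the job in; it is judged then, once.
The state is a dict: "time": time; "q": joint angles; "joint_velocities": joint speeds; "tau": joint torques, N m; "tool_pos": TCP position; "tool_rot": TCP orientation; "wrist_force": force on the tool from outside, world axes, zero at the start; "wrist_torque": the same for the moment, N m; "grip_width": opening from 0.0 (shut) to 1.0 (fully open); "grasp_force": force on a finger pad.
Only numpy, scipy, OpenCV 4.12 (cv2) and the standard library are available. Lean on these libraries where they do the work, as an engineer would, in place of code of your own. Each camera call takes 0.05 s, during which the arm holds its last target. There are 200 camera calls.

## Working session

There is one attempt and no reset: what is moved stays moved. The work goes in short steps, Python scripts to look and compute and a tool call to move; the robot and the scene stay as the last step left them, time stands still between calls to the robot, and variables do not carry over. Pictures are saved under pics/ and viewed, at most 12 in all, crops included, and the job is handed in when it is done.

Besides the shell and the picture viewer there is one more tool, called after "Call:" as name(argument=value, ...) on one line, values as JSON. send_rows: Moves the arm, as the interface text tells. Its arguments: {"type":"object","properties":{"plan":{"type":"string"}},"required":["plan"]}

```bash
mkdir -p pics; cat > h.py <<'E'
import numpy as np, cv2, pickle
from cell import arm
def K(im):
    f=im["color"].shape[0]/2/np.tan(np.radians(im["vertical_fov"])/2); return f,im["cx"],im["cy"]
def grab(n):
    im=arm.get_image(n); pickle.dump(im,open(f"{n}.pkl","wb")); return im
def save(im,name): cv2.imwrite("pics/"+name,im["color"][:,:,::-1])
def cloud(im):
    f,cx,cy=K(im); d=im["depth"]; h,w=d.shape
    u,v=np.meshgrid(np.arange(w),np.arange(h)); a=(u-cx)/f; b=(v-cy)/f
    x,y=a.copy(),b.copy()
    for _ in range(20):
        s=1+im["k1"]*(x*x+y*y); x,y=a/s,b/s
    P=np.stack([x*d,y*d,d],-1); E=im["extrinsics"]
    return (P-E[:3,3])@E[:3,:3]
def proj(im,p):
    f,cx,cy=K(im);E=im["extrinsics"];c=np.asarray(p)@E[:3,:3].T+E[:3,3]
    s=c[...,:2]/c[...,2:];s=s*(1+im["k1"]*(s**2).sum(-1,keepdims=True));return s*f+[cx,cy]
E
python3 - <<'E'
from h import *
a=grab("scene");b=grab("top");c=grab("wrist")
save(a,"s.png");save(b,"t.png");
for i in (a,b,c): print(i["extrinsics"].round(3).tolist(),i["k1"],i["vertical_fov"])
print(arm.observe(),arm.tips_ahead)
E
```

```text
[[-0.652, -0.758, 0.019, 0.424], [-0.475, 0.389, -0.79, 0.3], [0.591, -0.524, -0.613, 0.976], [0.0, 0.0, 0.0, 1.0]] -0.08269171546616486 49.772189725603916
[[0.009, -1.0, 0.023, 0.084], [-0.998, -0.01, -0.054, 0.517], [0.054, -0.023, -0.998, 1.235], [0.0, 0.0, 0.0, 1.0]] -0.028282495991287765 51.433958073196514
[[0.369, -0.93, -0.002, -0.574], [-0.897, -0.356, 0.26, -0.033], [-0.243, -0.094, -0.966, 0.379], [0.0, 0.0, 0.0, 1.0]] -0.05119709577768059 61.34107857793691
{'time': 0.15, 'q': array([-1.40309744e+00,  1.58865070e-01,  1.59796604e+00,  2.57479368e-07,
        1.38621964e+00, -2.10109661e-01]), 'joint_velocities': array([-9.49091656e-05, -1.93248439e-03, -5.17920852e-03, -2.35665681e-03,
        2.05298789e-03,  7.18884284e-05]), 'tau': array([ 7.54786288e-04, -3.96375954e+01, -3.31784213e+01, -1.61980006e-04,
        5.46040086e-03, -4.26784155e-07]), 'tool_pos': array([ 0.21200031, -0.53396478,  0.22125358]), 'tool_rot': array([-7.28881633e-04,  9.82210327e-01,  1.87782698e-01,  1.55851001e-05]), 'wrist_force': array([ 0.3875494 ,  0.21279719, -0.44790279]), 'wrist_torque': array([-0.03842289, -0.04298163, -0.00167628]), 'grasp_force': 0.0, 'grip_width': 1.0001642170825948} 0.019
```

View pics/s.png

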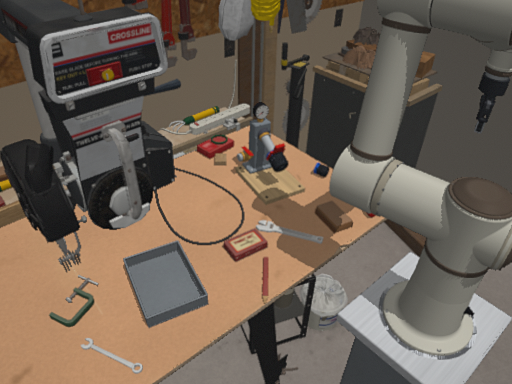

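View pics/t.png

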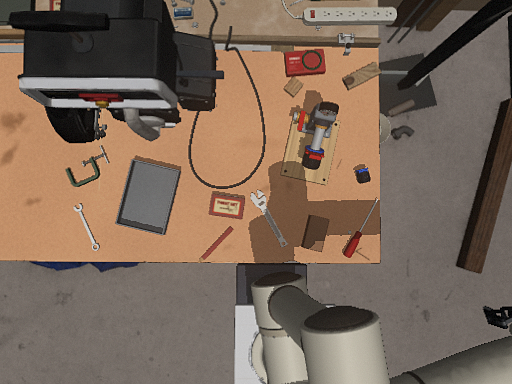

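The head with pipe, black cap, blue collar and red clip is at about (265,155) in scene and (315,145) in top. The tray is at (148,195) in top, and the smaller look-alike at (362,175).

```bash
python3 - <<'E'
from h import *
a=pickle.load(open("scene.pkl","rb"));b=pickle.load(open("top.pkl","rb"))
ca=cv2.resize(a["color"][95:205,215:335],None,fx=4,fy=4,interpolation=2)[:,:,::-1]
cb=cv2.resize(b["color"][90:195,275:345],None,fx=4.19,fy=4.19,interpolation=2)[:,:,::-1]
cv2.imwrite("pics/z.png",np.hstack([ca[:440],cb[:440]]))
P=cloud(b);Q=cloud(a)
for u,v in [(290,176),(327,184),(337,124),(299,107),(312,158),(320,140),(322,113),(137,157),(180,168),(163,234),(117,222),(148,195),(227,205),(268,215),(360,240)]: print("top",u,v,P[v,u].round(4))
for n,im,C in(("top",b,P),("scene",a,Q)):
    hsv=cv2.cvtColor(im["color"],cv2.COLOR_RGB2HSV);H,S,V=[hsv[...,i].astype(int) for i in range(3)]
    for nm,m in (("red",((H<8)|(H>172))&(S>150)),("blue",(H>100)&(H<130)&(S>120))):
        box=(abs(C[...,0]-.5)<.25)&(C[...,1]<-.05)&(C[...,1]>-.35)&(C[...,2]>.05)
        q=C[m&box];print(n,nm,len(q),q.mean(0),q.min(0),q.max(0))
# board plane
m=(P[...,2]>.012)&(P[...,2]<.024)&(P[...,0]>.3)&(abs(P[...,1]+.2)<.15)
r=P[m];print(len(r)); print(cv2.minAreaRect((r[:,:2]*1000).astype(np.float32)))
m=(P[...,2]>.03)&(P[...,2]<.046)&(abs(P[...,1]-.25)<.2)&(P[...,0]<.6)
r=P[m];print(len(r)); print(cv2.minAreaRect((r[:,:2]*1000).astype(np.float32)))
E
```

```text
top 290 176 [ 0.5539 -0.0124  0.0107]
top 327 184 [ 0.5308 -0.132  -0.002 ]
top 337 124 [ 0.7204 -0.1605  0.0165]
top 299 107 [ 0.777  -0.0414  0.0015]
top 312 158 [ 0.5911 -0.0567  0.1684]
top 320 140 [ 0.646  -0.0834  0.1434]
top 322 113 [ 0.7069 -0.0767  0.2112]
top 137 157 [0.6096 0.4707 0.0025]
top 180 168 [0.5764 0.3348 0.0009]
top 163 234 [0.3701 0.3784 0.0267]
top 117 222 [0.4055 0.5194 0.0288]
top 148 195 [0.4901 0.4336 0.0007]
top 227 205 [0.4608 0.1836 0.0255]
top 268 215 [0.4309 0.056  0.0108]
top 360 240 [ 3.540e-01 -2.368e-01 -2.000e-04]
top red 88 [ 0.59925164 -0.06829025  0.16136385] [ 0.58811919 -0.09407207  0.11698811] [ 0.61519732 -0.05035517  0.17531298]
top blue 34 [ 0.61755366 -0.07216388  0.13733097] [ 0.61139199 -0.09572539  0.10963755] [ 0.63389118 -0.0500093   0.14700172]
scene red 69 [ 0.59948908 -0.06421285  0.15469362] [ 0.582496   -0.08694841  0.08074408] [ 0.73600472 -0.05015713  0.17498226]
scene blue 2 [ 0.62670151 -0.08587487  0.09142494] [ 0.56471758 -0.10615784  0.07236209] [ 0.68868545 -0.0655919   0.1104878 ]
2223
((721.5853881835938, -161.60812377929688), (297.5026550292969, 825.548583984375), 83.8040542602539)
219
((329.920166015625, 216.55401611328125), (701.5892333984375, 257.37176513671875), 43.40597152709961)
```

View pics/z.png

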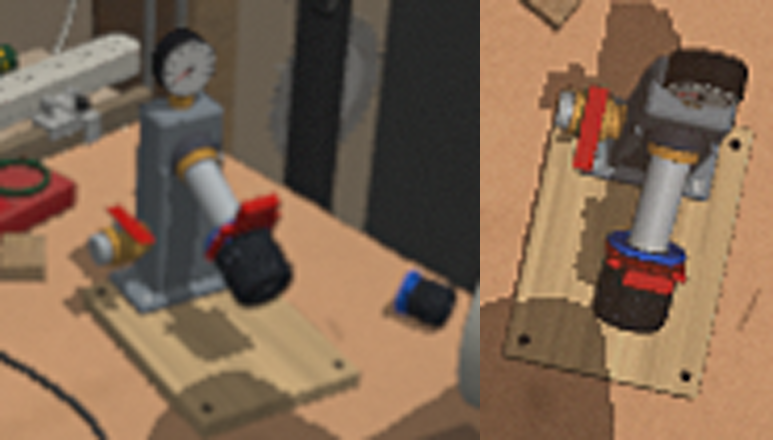

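Both views show the clip astride the collar with its grip standing up. I'll fit the head and tray poses next.

```bash
cat >> h.py <<'E'
from scipy.spatial.transform import Rotation as Ro
from scipy.optimize import least_squares
def state():
    s=arm.observe(); q=s["tool_rot"]; return s,s["tool_pos"],Ro.from_quat(np.r_[q[1:],q[0]])
def pipeR(yaw): 
    return Ro.from_euler("z",yaw)*Ro.from_euler("y",-np.radians(25))
def toolR(yaw): # y along pipe x, z = -pipe z
    M=pipeR(yaw).as_matrix(); return Ro.from_matrix(np.c_[np.cross(M[:,0],-M[:,2]),M[:,0],-M[:,2]])
E
python3 - <<'E'
from h import *
b=pickle.load(open("top.pkl","rb"));a=pickle.load(open("scene.pkl","rb"))
px=np.array([[281,174.7],[325.8,184.7],[339.9,120.5]])
C=np.array([[-.105,.075,.018],[-.105,-.075,.018],[.105,-.075,.018]])
T=lambda p,C: C@Ro.from_euler("z",p[2]).as_matrix().T+[p[0],p[1],0]
r=least_squares(lambda p:(proj(b,T(p,C))-px).ravel(),[.64,-.08,-.2]);p=r.x;print(p,r.fun.round(1))
po=T(p,np.array([[-.061,0,.102]]))[0]; M=pipeR(p[2]).as_matrix()
L=lambda x,z:po+M[:,0]*x+M[:,2]*z
g=L(.018+.0255,.0455)  # clip about x= 18+? 
print("pipe end",po,"approx grip",g)
for n,im in(("top",b),("scene",a)):
    Q=cloud(im);hsv=cv2.cvtColor(im["color"],cv2.COLOR_RGB2HSV);H,S=hsv[...,0].astype(int),hsv[...,1]
    q=(Q.reshape(-1,3)-po)@M; 
    m=((((H<8)|(H>172))&(S>150)).ravel())&(abs(q[:,0]-.03)<.05)&(abs(q[:,1])<.05)&(abs(q[:,2])<.08)
    for lo,hi in((.0,.033),(.033,.07)):
        k=q[m&(q[:,2]>lo)&(q[:,2]<hi)];print(n,len(k),np.percentile(k,[5,50,95],axis=0).round(4).tolist() if len(k) else "")
    bl=((H>100)&(H<130)&(S>120)).ravel()&(abs(q[:,0]-.03)<.05)&(abs(q[:,1])<.05)&(abs(q[:,2])<.05)
    k=q[bl];print("blue",len(k),np.percentile(k,[5,50,95],axis=0).round(4).tolist())
    print("end of cap px",proj(im,L(-.011,0)),proj(im,L(.11,0)))
tpx=np.array([[137,157],[180,168],[163,234],[117,222]])
TC=np.array([[.102,.075,.039],[.102,-.075,.039],[-.102,-.075,.039],[-.102,.075,.039]])
r=least_squares(lambda p:(proj(b,T(p,TC))-tpx).ravel(),[.49,.43,-.2]);print("tray",r.x,r.fun.round(1))
s,tp,R=state()
tgt=L(.0435,.13);d=(toolR(p[2])*R.inv()).as_rotvec();print("rotvec",d,"target",tgt,"shift",(tgt-tp)*1000)
E
```

```text
[ 0.64464346 -0.07505979 -0.20606345] [-1.  -0.1  0.9  0.2  0.2 -0.2]
pipe end [ 0.58493398 -0.06257869  0.102     ] approx grip [ 0.60470198 -0.0667108   0.1616209 ]
top 30 [[0.03, -0.0251, 0.0078], [0.0401, 0.0099, 0.0261], [0.0417, 0.0268, 0.0323]]
top 77 [[0.0327, -0.0141, 0.0369], [0.0397, 0.0014, 0.0552], [0.0433, 0.0165, 0.0602]]
blue 36 [[0.0433, -0.0225, -0.0024], [0.0462, -0.0015, 0.0199], [0.0476, 0.0206, 0.0259]]
end of cap px [309.44938834 166.51450826] [320.15122487 126.88421578]
scene 25 [[0.0306, -0.0184, 0.0038], [0.033, 0.0223, 0.0279], [0.0373, 0.0275, 0.0326]]
scene 71 [[0.0261, -0.0147, 0.0353], [0.0297, 0.004, 0.0553], [0.0366, 0.0174, 0.0607]]
blue 3 [[-0.0094, -0.0046, 0.008], [0.0304, 0.0178, 0.0158], [0.0405, 0.0255, 0.0189]]
end of cap px [281.19471756 167.59680936] [264.01668865 137.34097903]
tray [ 0.48851485  0.42016369 -0.24944591] [-2.4 -0.3  1.9  1.2  1.  -0.1 -0.6 -0.8]
rotvec [-0.29370334 -0.3485484   0.97052208] target [ 0.56974625 -0.05940399  0.23820391] shift [357.74594041 474.56078971  16.95032688]
```

Call:
send_rows(plan="-.0184 -.0218 .0607 22 29.7 3 1;-.0184 -.0218 .0607 22 29.7 3 1;-.0184 -.0218 .0607 22 29.7 3 1;-.0184 -.0218 .0607 22 29.7 3 1;-.0184 -.0218 .0607 22 29.7 3 1;-.0184 -.0218 .0607 22 29.7 3 1;-.0184 -.0218 .0607 22 29.7 3 1;-.0184 -.0218 .0607 22 29.7 3 1")

```text
time: 0.82
tool_pos: [0.3887, -0.2951, 0.2459]
tool_rot: [0.088, 0.901, 0.418, 0.071]
wrist_force: [0.6, -0.1, 0.1]
grip_width: 0.997
grasp_force: 0.0
```

Call:
send_rows(plan="-.0184 -.0218 .0607 22 29.7 -1.2 1;-.0184 -.0218 .0607 22 29.7 -1.2 1;-.0184 -.0218 .0607 22 29.7 -1.2 1;-.0184 -.0218 .0607 22 29.7 -1.2 1;-.0184 -.0218 .0607 22 29.7 -1.2 1;-.0184 -.0218 .0607 22 29.7 -1.2 1;-.0184 -.0218 .0607 22 29.7 -1.2 1;-.0184 -.0218 .0607 22 29.7 -1.2 0")

```text
time: 1.48
tool_pos: [0.5647, -0.0573, 0.2362]
tool_rot: [0.169, 0.756, 0.617, 0.137]
wrist_force: [0.1, -0.5, 0.0]
grip_width: 0.879
grasp_force: 0.0
```

```bash
cat >> h.py <<'E'
YAW=-.206; PO=np.array([.58493,-.06258,.102])
def pip(P): return (np.asarray(P)-PO)@pipeR(YAW).as_matrix()
def wl(x,y,z): return PO+pipeR(YAW).as_matrix()@[x,y,z]
def go(x,y,z):
    s,tp,R=state(); print("pipe-frame TCP",(pip(tp)*1000).round(1),"shift to goal",((wl(x,y,z)-tp)*1000).round(1),"turn",(toolR(YAW)*R.inv()).as_rotvec().round(4),"F",s["wrist_force"].round(1),"w",round(s["grip_width"]*85,1),"g",s["grasp_force"],"t",s["time"])
E
python3 - <<'E'
from h import *
c=grab("wrist");t=grab("top")
cv2.imwrite("pics/w1.png",cv2.resize(c["color"],None,fx=1.5,fy=1.5)[:,:,::-1])
go(.038,0,.0505)
Q=cloud(c);hsv=cv2.cvtColor(c["color"],cv2.COLOR_RGB2HSV);H,S=hsv[...,0].astype(int),hsv[...,1]
q=pip(Q)
near=(abs(q[...,0]-.03)<.06)&(abs(q[...,1])<.05)&(abs(q[...,2]-.02)<.06)
for n,m in (("red",((H<8)|(H>172))&(S>150)),("blue",(H>100)&(H<130)&(S>120))):
    k=q[m&near];print(n,len(k),np.percentile(k,[2,10,50,90,98],axis=0).round(4).tolist())
k=q[((H<8)|(H>172))&(S>150)&near&(q[...,2]>.05)];print("grip top",len(k),np.percentile(k,[2,50,98],axis=0).round(4).tolist())
# fingers
s,tp,R=state(); tq=R.inv().apply((Q-tp).reshape(-1,3)).reshape(Q.shape)
m=(abs(tq[...,0])<.02)&(abs(tq[...,1])<.06)&(tq[...,2]<.05)&(tq[...,2]>-.05)&(c["depth"]>0)
print("finger pts",m.sum(),np.percentile(tq[m],[1,50,99],axis=0).round(4).tolist())
E
```

```text
pipe-frame TCP [ 37.    3.3 129.8] shift to goal [ 33.  -10.3 -71.5] turn [-0.0002  0.0009 -0.0072] F [-0.6  0.4 -0.3] w 61.1 g 0.0 t 1.5833
red 1040 [[0.03, -0.0138, -0.0026], [0.0315, -0.0096, 0.0318], [0.0366, 0.0079, 0.0573], [0.041, 0.0245, 0.0587], [0.0424, 0.0289, 0.0593]]
blue 280 [[0.0318, -0.0196, 0.0045], [0.0421, -0.0105, 0.0107], [0.0449, 0.0149, 0.0208], [0.0464, 0.0257, 0.0268], [0.0474, 0.0284, 0.0278]]
grip top 789 [[0.03, -0.0135, 0.0532], [0.0365, 0.0033, 0.0577], [0.0424, 0.0183, 0.0593]]
finger pts 3773 [[-0.0125, -0.0494, -0.0497], [0.0046, -0.036, -0.0379], [0.0094, 0.052, -0.0203]]
```

View pics/w1.png

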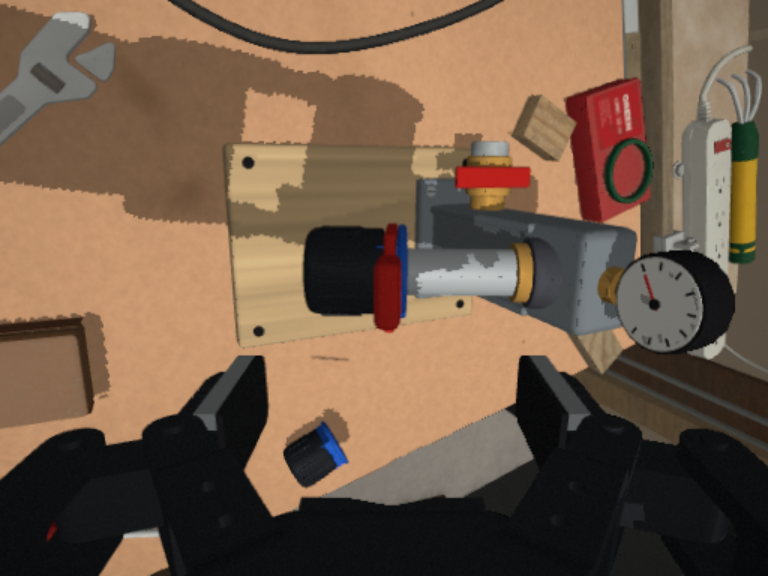

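Wrist view shows the grip at (387,290) with the pipe nearly along the image, and fingertips at about (255,358) and (530,358). I'll refine the pipe axis and check tip positions.

```bash
python3 - <<'E'
from h import *
c=pickle.load(open("wrist.pkl","rb"))
Q=cloud(c);s,tp,R=state();tq=R.inv().apply((Q-tp).reshape(-1,3)).reshape(Q.shape)
for v in(238,242,246,252,260):
  print(v,[tq[v,u].round(3).tolist() for u in(150,160,168,174,348,353,360)])
q=pip(Q);k=q[(q[...,0]>.055)&(q[...,0]<.085)&(abs(q[...,1])<.02)&(q[...,2]>0)&(q[...,2]<.025)]
print(len(k))
cyl=lambda k,r:least_squares(lambda p:np.hypot(k[:,1]-p[0]-p[1]*(k[:,0]-.07),k[:,2]-p[2]-p[3]*(k[:,0]-.07))-r,[0,0,0,0],loss="soft_l1",f_scale=.001).x.round(4)
print("pipe",cyl(k,.014))
k=q[(q[...,0]>-.005)&(q[...,0]<.03)&(abs(q[...,1])<.03)&(q[...,2]>0)&(q[...,2]<.03)]
print("cap",len(k),cyl(k,.026))
k=q[(abs(q[...,1])<.03)&(abs(q[...,0]+.011)<.02)&(q[...,2]>.01)&(q[...,2]<.03)];print("front x",np.percentile(k[:,0],[0,1,5]))
E
```

```text
238 [[-0.088, -0.129, 0.199], [0.009, -0.042, -0.025], [0.009, -0.038, -0.024], [0.008, -0.036, -0.022], [0.008, 0.039, -0.023], [0.009, 0.041, -0.025], [0.008, 0.044, -0.024]]
242 [[-0.093, -0.129, 0.198], [0.009, -0.04, -0.029], [0.009, -0.037, -0.028], [0.006, -0.036, -0.023], [0.006, 0.039, -0.023], [0.009, 0.039, -0.03], [0.009, 0.042, -0.029]]
246 [[-0.098, -0.13, 0.2], [0.009, -0.039, -0.033], [0.008, -0.037, -0.031], [0.005, -0.036, -0.024], [0.005, 0.039, -0.025], [0.008, 0.039, -0.031], [0.009, 0.041, -0.032]]
252 [[0.009, -0.042, -0.038], [0.009, -0.038, -0.038], [0.006, -0.037, -0.032], [0.003, -0.036, -0.025], [0.002, 0.039, -0.024], [0.005, 0.039, -0.032], [0.009, 0.04, -0.038]]
260 [[0.009, -0.039, -0.046], [0.008, -0.036, -0.043], [0.004, -0.036, -0.034], [-0.001, -0.036, -0.026], [-0.001, 0.039, -0.025], [0.002, 0.039, -0.033], [0.006, 0.039, -0.04]]
1083
pipe [ 0.0013 -0.004   0.0005  0.0011]
cap 2397 [ 0.0012 -0.0059 -0.0011 -0.0088]
front x [-0.0112337  -0.01067789 -0.00935796]
```

Call:
send_rows(plan="0 0 0 0 0 0 -.2;0 0 0 0 0 0 -.2;0 0 0 0 0 0 -.2;0 0 0 0 0 0 -.2;0 0 0 0 0 0 -.2;0 0 0 0 0 0 -.2")

```text
time: 2.08
tool_pos: [0.564, -0.0601, 0.2366]
tool_rot: [0.169, 0.758, 0.615, 0.137]
wrist_force: [0.4, 0.8, 1.0]
grip_width: 0.401
grasp_force: 0.0
```

```bash
python3 - <<'E'
from h import *
c=grab("wrist");a=grab("scene");s,tp,R=state();print(tp,s["grip_width"]*85,arm.tips_ahead)
Ec=c["extrinsics"];print("cam in tool",R.inv().apply(-Ec[:3,:3].T@Ec[:3,3]-tp).round(4),R.inv().apply(Ec[2,:3]).round(3))
print("TCP/tips px wrist",proj(c,np.array([tp+R.apply([0,y,z]) for y,z in((0,0),(0,.019),(.017,.01),(-.017,.01))])).round(0).tolist())
print("scene",proj(a,np.array([tp,tp+R.apply([0,0,.019])])))
v=np.hstack([cv2.resize(c["color"],(400,300)),cv2.resize(a["color"][40:190,210:410],(400,300),interpolation=2)])
cv2.imwrite("pics/w2.png",v[:,:,::-1])
E
```

```text
[ 0.56400266 -0.0597174   0.23650537] 33.931427267618446 0.019
cam in tool [ 0.0657  0.0007 -0.1518] [-0.261 -0.     0.965]
TCP/tips px wrist [[260.0, 239.0], [260.0, 225.0], [291.0, 231.0], [228.0, 231.0]]
scene [[286.73760055 129.82945998]
 [284.82953406 133.75608431]]
```

View pics/w2.png

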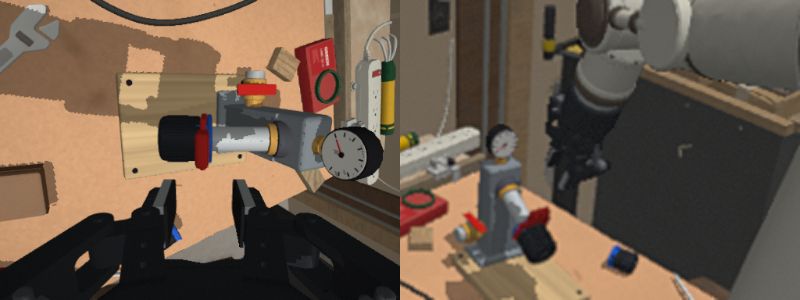

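Fingertips appear at about (173,181) and (234,181) of the left panel; in the scene panel the gripper blends into the dark cabinet. I'll settle the tip position numerically from the depth images.

```bash
python3 - <<'E'
from h import *
s,tp,R=state()
for n in("wrist","scene"):
    c=pickle.load(open(n+".pkl","rb"));Q=cloud(c);t=R.inv().apply((Q-tp).reshape(-1,3)).reshape(Q.shape)*1000
    m=(abs(t[...,0])<50)&(abs(t[...,1])<75)&(t[...,2]<60)&(t[...,2]>-120)&(c["depth"]>0)
    k=t[m];print(n,len(k))
    for z in range(-120,60,10):
        j=k[(k[:,2]>=z)&(k[:,2]<z+10)]
        if len(j): print(z,len(j),"x",np.percentile(j[:,0],[5,50,95]).round(),"y",np.percentile(j[:,1],[5,50,95]).round())
c=pickle.load(open("scene.pkl","rb"));p=c["color"][60:160,250:340].astype(float)*2.5
cv2.imwrite("pics/s3.png",cv2.resize(np.clip(p,0,255).astype(np.uint8),None,fx=5,fy=5,interpolation=2)[:,:,::-1])
E
```

```text
wrist 44706
-110 3693 x [12. 19. 20.] y [-48.  -8.  21.]
-100 11153 x [ 6. 12. 17.] y [-54.  -1.  53.]
-90 10934 x [-3. 11. 17.] y [-53.   1.  54.]
-80 5454 x [-10.  11.  17.] y [-51. -14.  52.]
-70 7901 x [-9.  5. 12.] y [-47. -16.  48.]
-60 1958 x [ 5. 12. 13.] y [-39.   1.  41.]
-50 1394 x [-9.  6. 11.] y [-21.  17.  22.]
-40 987 x [-8.  7. 11.] y [-28.  17.  29.]
-30 823 x [-8.  7. 11.] y [-28.  17.  29.]
-20 403 x [-8.  7. 11.] y [-26. -16.  27.]
-10 6 x [-8. -0.  7.] y [-17.   0.  18.]
scene 671
-120 129 x [-7.  7. 20.] y [-65. -30.  60.]
-110 108 x [-5. 11. 20.] y [-66. -16.  59.]
-100 76 x [ 3. 11. 18.] y [-62. -13.  57.]
-90 88 x [-10.  11.  17.] y [-58. -16.  51.]
-80 56 x [-9. 11. 16.] y [-54. -26.  51.]
-70 61 x [-9.  7. 13.] y [-50. -25.  45.]
-60 36 x [-7.  6. 11.] y [-34.  18.  31.]
-50 29 x [-9.  4. 10.] y [-32.  15.  20.]
-40 34 x [-9.  4. 10.] y [-33.  14.  24.]
-30 36 x [-8.  4.  9.] y [-33.  15.  24.]
-20 18 x [-11.   3.   9.] y [-29.  15.  19.]
```

View pics/s3.png

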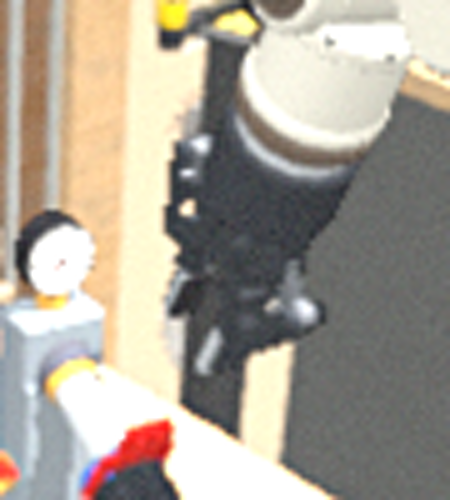

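Both cameras put the fingertips about 28 mm farther back along the tool than the reported TCP implies. They sit near −10 mm at a 34 mm opening and −22 mm at 75 mm. I'll plan from the seen tips and verify by contact.

```bash
python3 - <<'E'
from h import *
go(.037,.0015,.045);go(.037,.0015,.024);print(wl(0,0,.01)-PO,wl(.01,0,0)-PO,wl(0,.01,0)-PO)
E
```

```text
pipe-frame TCP [ 37.7  -1.5 130.8] shift to goal [ 35.4  -4.4 -78.1] turn [0.0012 0.002  0.0004] F [-0.5 -0.4  0.3] w 33.9 g 0.0 t 2.1833
pipe-frame TCP [ 37.7  -1.5 130.8] shift to goal [ 44.1  -6.2 -97.1] turn [0.0012 0.002  0.0004] F [-0.5 -0.4  0.3] w 33.9 g 0.0 t 2.1833
[-0.00413683  0.00086445  0.00906308] [ 0.00887146 -0.00185382  0.00422618] [0.00204546 0.00978857 0.        ]
```

Call:
send_rows(plan="0 0 0 7 -.9 -15.6 -.2;0 0 0 7 -.9 -15.6 -.2;0 0 0 7 -.9 -15.6 -.2;0 0 0 7 -.9 -15.6 -.2;0 0 0 7.4 -.8 -15.7 -.2;0 0 0 0 0 0 -.2;0 0 0 0 0 0 -.2")

```text
time: 2.77
tool_pos: [0.5989, -0.0635, 0.1574]
tool_rot: [0.168, 0.758, 0.616, 0.136]
wrist_force: [-0.0, -0.4, 1.0]
grip_width: 0.402
grasp_force: 0.0
```

```bash
python3 - <<'E'
from h import *
go(.037,.0015,.024)
s,tp,R=state();c=grab("wrist");Q=cloud(c);q=pip(Q);hsv=cv2.cvtColor(c["color"],cv2.COLOR_RGB2HSV);H,S=hsv[...,0].astype(int),hsv[...,1]
t=R.inv().apply((Q-tp).reshape(-1,3)).reshape(Q.shape)*1000
red=((H<8)|(H>172))&(S>150)&(abs(q[...,0]-.037)<.03)&(abs(q[...,1])<.04)&(abs(q[...,2]-.03)<.06)
print("red tool-frame",red.sum(),np.percentile(t[red],[2,50,98],axis=0).round(1).tolist());
print("pipe-frame top",np.percentile(q[red&(q[...,2]>.05)],[2,50,98],axis=0).round(4).tolist())
f=(abs(t[...,0])<12)&(t[...,2]<-5)&(t[...,2]>-50)&~red&(c["depth"]>0)
for sg in(-1,1):
  k=t[f&(sg*t[...,1]>5)&(sg*t[...,1]<35)];print("finger",np.percentile(k,[2,50,98],axis=0).round(1).tolist())
cv2.imwrite("pics/w4.png",c["color"][:,:,::-1])
E
```

```text
pipe-frame TCP [35.9  1.9 44.4] shift to goal [  9.3  -2.4 -18. ] turn [ 0.0004 -0.0004 -0.0004] F [-0.  -0.4  1. ] w 34.2 g 0.0 t 2.7667
red tool-frame 2401 [[-14.4, -5.6, -14.8], [8.1, 0.7, -12.9], [26.8, 6.4, 38.3]]
pipe-frame top [[0.0303, -0.0128, 0.052], [0.0361, 0.0043, 0.0578], [0.0423, 0.0185, 0.0592]]
finger [[-10.0, -29.2, -48.9], [7.2, -17.8, -35.7], [11.6, -16.2, -11.5]]
finger [[-9.9, 17.4, -48.7], [7.2, 19.0, -35.7], [11.6, 30.4, -13.5]]
```

View pics/w4.png

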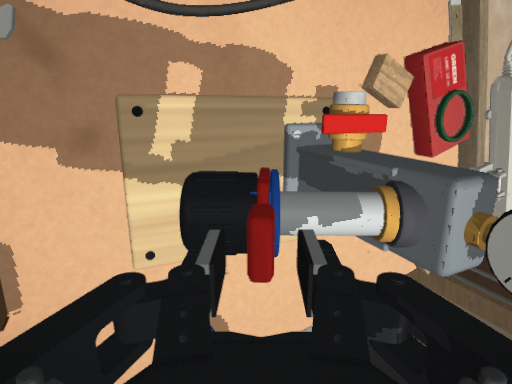

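The grip sits centred between the fingertips, with tips at about (215,235) and (305,235) and its top end at (260,275). I'll descend and grip.

Call:
send_rows(plan="0 0 0 3 -.6 -6.2 -.2;0 0 0 3 -.6 -6.2 -.2;0 0 0 2 -.4 -4.2 -.2;0 0 0 1.4 -.3 -2.9 -.2;0 0 0 0 0 0 -.2;0 0 0 0 0 0 -.2")

```text
time: 3.32
tool_pos: [0.6088, -0.0655, 0.1385]
tool_rot: [0.169, 0.757, 0.616, 0.137]
wrist_force: [-0.7, 0.6, 0.1]
grip_width: 0.397
grasp_force: 0.0
```

Call:
send_rows(plan="0 0 0 0 0 0 -.8;0 0 0 0 0 0 -1;0 0 0 0 0 0 -1;0 0 0 0 0 0 -1;0 0 0 0 0 0 -1;0 0 0 0 0 0 -1")

```text
time: 3.82
tool_pos: [0.6091, -0.0656, 0.1392]
tool_rot: [0.169, 0.757, 0.616, 0.137]
wrist_force: [-1.4, 0.7, 2.7]
grip_width: 0.128
grasp_force: 61.3
```

```bash
python3 - <<'E'
from h import *
go(.037,.002,.0225)
E
```

```text
pipe-frame TCP [37.7  2.  23.5] shift to goal [-0.2  0.1 -1.2] turn [ 0.0014  0.0024 -0.0004] F [-1.4  0.7  2.7] w 10.8 g 61.33813261985779 t 3.8167
```

Call:
send_rows(plan="0 0 0 -.8 .2 1.8 -1;0 0 0 -1.7 .3 3.6 -1;0 0 0 -2.5 .5 5.4 -1;0 0 0 -2.5 .5 5.4 -1;0 0 0 0 0 0 -1")

```text
time: 4.23
tool_pos: [0.6017, -0.0641, 0.1567]
tool_rot: [0.17, 0.757, 0.616, 0.137]
wrist_force: [0.7, 0.1, -0.7]
grip_width: 0.13
grasp_force: 61.1
```

Call:
send_rows(plan="0 0 0 -3.3 .7 7.2 -1;0 0 0 -3.3 .7 7.2 -1;0 0 0 -4.1 .9 9.1 -1;0 0 0 -4.1 .9 9.1 -1;0 0 0 -4.1 .9 9.1 -1;0 0 0 -4.1 .9 9.1 -1;0 0 0 0 0 10 -1;0 0 0 0 0 0 -1")

```text
time: 4.9
tool_pos: [0.5797, -0.0595, 0.2194]
tool_rot: [0.171, 0.757, 0.615, 0.138]
wrist_force: [-0.7, -0.6, -0.2]
grip_width: 0.125
grasp_force: 61.0
```

```bash
python3 - <<'E'
from h import *
c=grab("wrist");t=grab("top");go(.037,.002,.1);s,tp,R=state()
# recheck tray: rim points
P=cloud(t);m=(P[...,2]>.02)&(P[...,2]<.05)&(abs(P[...,1]-.43)<.11)&(abs(P[...,0]-.49)<.14);print(m.sum(),cv2.minAreaRect((P[m][:,:2]*1000).astype(np.float32)))
# drop orientation: tool down keep yaw
Rd=Ro.from_euler("z",-.25)*Ro.from_euler("y",0); 
print("untilt rotvec",(Ro.from_euler("z",YAW)*pipeR(YAW).inv()).as_rotvec())
v=np.hstack([cv2.resize(c["color"],(400,300)),cv2.resize(t["color"][130:250,100:260],(400,300),interpolation=2)])
cv2.imwrite("pics/w5.png",v[:,:,::-1])
E
```

```text
pipe-frame TCP [ 42.3   2.1 106.7] shift to goal [-1.9  0.3 -8.3] turn [ 0.0016  0.003  -0.0004] F [-0.5  0.2  0. ] w 10.8 g 61.04729175567627 t 5.0
493 ((484.4368591308594, 428.45928955078125), (151.14080810546875, 206.56622314453125), 76.78618621826172)
untilt rotvec [0.08925008 0.42710691 0.        ]
```

View pics/w5.png

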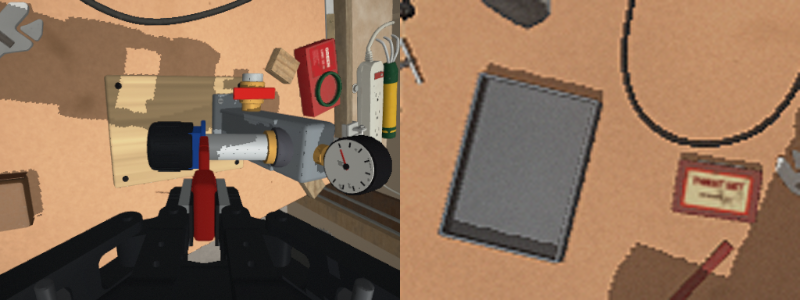

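Clip is out and held; it hangs below the fingers at about (205,155) in the left panel. Next, carry it to the tray.

Call:
send_rows(plan="0 0 0 -4 15 0 -1;0 0 0 -9 34 0 -1;0 0 0 -9.4 36 0 -1;0 0 0 -9.4 36 0 -1;0 0 0 -9.4 36 0 -1;0 0 0 -9.4 36 0 -1;0 0 0 -9.4 36 0 -1;0 0 0 -9.4 36 0 -1")

```text
time: 5.67
tool_pos: [0.5079, 0.2075, 0.215]
tool_rot: [0.169, 0.757, 0.616, 0.136]
wrist_force: [1.3, -0.0, -0.7]
grip_width: 0.127
grasp_force: 61.1
```

Call:
send_rows(plan="0 0 0 -9.4 36 -4 -1;0 0 0 -9.4 36 -6 -1;0 0 0 -9.4 36 -10 -1;0 0 0 -9.4 36 -10 -1;0 0 0 -9.4 36 -10 -1;0 0 0 -9 34 -10 -1;0 0 0 -4 15 0 -1;0 0 0 0 0 0 -1")

```text
time: 6.33
tool_pos: [0.447, 0.4376, 0.1635]
tool_rot: [0.168, 0.756, 0.618, 0.136]
wrist_force: [0.2, -0.5, 0.1]
grip_width: 0.128
grasp_force: 61.0
```

```bash
python3 - <<'E'
from h import *
go(0,0,0);s,tp,R=state();print(tp,((np.array([.45,.436,.042])-tp)*1000).round(1))
E
```

```text
pipe-frame TCP [-189.   461.4  156. ] shift to goal [ 137.9 -500.2  -61.5] turn [ 0.0023 -0.0008 -0.0045] F [ 0.2 -0.5  0.1] w 10.9 g 61.03887319564819 t 6.3333
[0.44704514 0.43759475 0.1635161 ] [   3.    -1.6 -121.5]
```

Call:
send_rows(plan="0 0 0 1 -1 -25 -1;0 0 0 1 -.6 -30 -1;0 0 0 1 0 -30 -1;0 0 0 0 0 -22 -1;0 0 0 0 0 -10 -1;0 0 0 0 0 0 -1;0 0 0 0 0 0 -1")

```text
time: 6.92
tool_pos: [0.4525, 0.433, 0.0492]
tool_rot: [0.169, 0.757, 0.616, 0.137]
wrist_force: [0.7, 0.6, 0.1]
grip_width: 0.129
grasp_force: 61.0
```

Call:
send_rows(plan="0 0 0 0 0 -3 -1;0 0 0 0 0 -2 -1;0 0 0 0 0 -2 -1;0 0 0 0 0 0 -1")

```text
time: 7.25
tool_pos: [0.4522, 0.4336, 0.0423]
tool_rot: [0.169, 0.757, 0.616, 0.137]
wrist_force: [-0.9, -0.6, -0.4]
grip_width: 0.123
grasp_force: 61.0
```

Call:
send_rows(plan="0 0 0 0 0 -2 -1;0 0 0 0 0 -1 -1;0 0 0 0 0 0 -.7;0 0 0 0 0 0 -.4;0 0 0 0 0 0 0;0 0 0 0 0 0 .3;0 0 0 0 0 0 .4;0 0 0 0 0 0 .4")

```text
time: 7.92
tool_pos: [0.452, 0.4334, 0.0389]
tool_rot: [0.169, 0.757, 0.616, 0.137]
wrist_force: [-0.2, -0.5, 0.9]
grip_width: 0.702
grasp_force: 0.0
```

Call:
send_rows(plan="0 0 0 -2.5 .5 5.4 .4;0 0 0 -5 1 10.8 .4;0 0 0 -8 1.6 18 .4;0 0 0 -8 1.6 18 .4;0 0 0 -8 1.6 18 .4;0 0 0 -4 1 25 .4;0 0 0 0 0 25 .4;0 0 0 0 0 0 .4")

```text
time: 8.58
tool_pos: [0.4185, 0.4438, 0.167]
tool_rot: [0.168, 0.757, 0.615, 0.143]
wrist_force: [1.5, 0.3, 0.9]
grip_width: 0.7
grasp_force: 0.0
```

```bash
python3 - <<'E'
from h import *
c=grab("wrist");go(.0215,.0012,.09);s,tp,R=state();print(tp)
Q=cloud(c);hsv=cv2.cvtColor(c["color"],cv2.COLOR_RGB2HSV);H,S=hsv[...,0].astype(int),hsv[...,1]
loc=(Q-[.484,.428,0])@Ro.from_euler("z",-.23).as_matrix()
m=((H<8)|(H>172))&(S>150)&(abs(loc[...,0])<.13)&(abs(loc[...,1])<.1);print("clip in tray frame",m.sum(),np.percentile(loc[m],[1,50,99],axis=0).round(3).tolist())
E
```

```text
pipe-frame TCP [-215.7  460.6  169.2] shift to goal [ 149.2 -500.5   28.4] turn [-0.0049  0.0077 -0.0013] F [-0.2 -0.8  0. ] w 59.7 g 0.0 t 8.6333
[0.41779953 0.4428675  0.16420633]
clip in tray frame 2332 [[-0.091, -0.029, 0.008], [-0.064, -0.002, 0.012], [-0.023, 0.024, 0.018]]
```

Clip lies in the near half of the tray. Back to the cap.

Call:
send_rows(plan="0 0 0 4 -15 10 .6;0 0 0 10 -34 17 .6;0 0 0 11 -37 0 .6;0 0 0 11 -37 0 .6;0 0 0 11 -37 0 .6;0 0 0 11 -37 0 .6;0 0 0 11 -37 0 .6;0 0 0 11 -37 0 .65")

```text
time: 9.3
tool_pos: [0.4959, 0.168, 0.1854]
tool_rot: [0.169, 0.757, 0.616, 0.137]
wrist_force: [1.0, 0.6, 0.3]
grip_width: 0.825
grasp_force: 0.0
```

Call:
send_rows(plan="0 0 0 11 -37 0 .65;0 0 0 11 -37 0 .65;0 0 0 11 -37 0 .65;0 0 0 11 -37 0 .65;0 0 0 10 -36 0 .65;0 0 0 9 -30 0 .65;0 0 0 4 -12 0 .65;0 0 0 0 0 0 .65")

```text
time: 9.97
tool_pos: [0.5635, -0.0592, 0.1856]
tool_rot: [0.169, 0.759, 0.614, 0.136]
wrist_force: [-0.4, 0.4, 0.2]
grip_width: 0.827
grasp_force: 0.0
```

```bash
cat > chk.py <<'E'
from h import *
import sys
c=grab("wrist");go(*[float(v)/1000 for v in sys.argv[1:4]]);s,tp,R=state()
Q=cloud(c);q=pip(Q)*1000;t=R.inv().apply((Q-tp).reshape(-1,3)).reshape(Q.shape)*1000
hsv=cv2.cvtColor(c["color"],cv2.COLOR_RGB2HSV);H,S=hsv[...,0].astype(int),hsv[...,1]
m=(H>100)&(H<130)&(S>120)&(abs(q[...,0]-40)<60)&(abs(q[...,1])<40)&(abs(q[...,2])<45)
print("blue",m.sum(),np.percentile(q[m],[2,50,98],axis=0).round(1).tolist())
f=(abs(t[...,0])<12)&(t[...,2]<0)&(t[...,2]>-50)&(c["depth"]>0)&(q[...,2]>30)
for sg in(-1,1):
  k=t[f&(sg*t[...,1]>5)&(sg*t[...,1]<50)];print("finger",np.percentile(k,[2,50,99],axis=0).round(1).tolist())
k=q[(abs(q[...,1])<15)&(q[...,0]<20)&(q[...,0]>-60)&(q[...,2]>12)&(q[...,2]<29)];print("cap front",np.percentile(k[:,0],[0,1,5]).round(1) if len(k) else 0)
E
python3 chk.py 18 1.2 1
```

```text
pipe-frame TCP [14.8  0.6 85. ] shift to goal [ 37.7  -7.2 -74.8] turn [0.0004 0.0005 0.0023] F [ 0.   0.3 -0.5] w 69.9 g 0.0 t 10.0167
blue 1306 [[33.0, -17.9, -6.1], [41.2, 6.8, 18.5], [46.4, 27.5, 27.5]]
finger [[-11.1, -46.6, -49.3], [5.4, -34.0, -36.8], [10.1, -33.4, -18.2]]
finger [[-11.0, 36.3, -49.3], [5.3, 36.9, -36.5], [9.9, 49.5, -18.3]]
cap front [-11.1 -10.4  -8.9]
```

Call:
send_rows(plan="0 0 0 6.3 -1.2 -13 .65;0 0 0 6.3 -1.2 -13 .65;0 0 0 6.3 -1.2 -13 .65;0 0 0 6.3 -1.2 -13 .65;0 0 0 5 -1 -10 .65;0 0 0 3.7 -.8 -7.3 .65;0 0 0 2.5 -.5 -5 .65;0 0 0 0 0 0 .65")

```text
time: 10.68
tool_pos: [0.5992, -0.0623, 0.1103]
tool_rot: [0.168, 0.757, 0.616, 0.136]
wrist_force: [-0.1, 0.7, 0.2]
grip_width: 0.824
grasp_force: 0.0
```

```bash
python3 chk.py 17 1.2 2
```

```text
pipe-frame TCP [16.8  2.9  2.3] shift to goal [-0.1 -1.7 -0.2] turn [ 0.0007  0.0007 -0.0013] F [-0.5 -0.2  0.3] w 70.5 g 0.0 t 10.7333
blue 3128 [[33.8, -16.4, -8.8], [41.7, 9.8, 18.4], [46.5, 28.1, 27.5]]
finger [[-9.4, -48.3, -49.5], [7.3, -35.5, -39.5], [11.8, -34.9, -28.0]]
finger [[-9.4, 34.8, -49.3], [7.2, 35.4, -39.3], [11.8, 48.5, -28.0]]
cap front [-31.4 -23.6 -18.5]
```

Call:
send_rows(plan="0 0 0 1.8 -1.4 .8 .65;0 0 0 1.8 -1 .8 .65;0 0 0 1.8 -.4 .8 .65;0 0 0 .9 -.2 .4 .65;0 0 0 .9 -.2 .4 .65;0 0 0 0 0 0 .65")

```text
time: 11.23
tool_pos: [0.6057, -0.0663, 0.1139]
tool_rot: [0.167, 0.758, 0.616, 0.136]
wrist_force: [-5.8, 1.1, 1.6]
grip_width: 0.826
grasp_force: 2.4
```

Call:
send_rows(plan="0 0 0 .4 -.1 .2 .65;0 0 0 .4 -.1 .2 .65;0 0 0 .4 -.1 .2 .65;0 0 0 .4 -.1 .2 .65;0 0 0 0 0 0 .65")

```text
time: 11.65
tool_pos: [0.6064, -0.0663, 0.1141]
tool_rot: [0.167, 0.758, 0.616, 0.135]
wrist_force: [-9.0, 1.3, 2.1]
grip_width: 0.825
grasp_force: 3.5
```

```bash
python3 chk.py 17 1.2 2
```

```text
pipe-frame TCP [24.9  0.7  1.7] shift to goal [-7.   2.  -3.1] turn [-0.0004 -0.0039 -0.0009] F [-8.7  0.9  1.8] w 69.9 g 3.4597937017679214 t 11.7
blue 3065 [[34.8, -15.8, -7.8], [42.4, 9.5, 18.5], [47.5, 28.2, 27.7]]
finger [[-9.7, -47.7, -49.4], [7.1, -34.9, -40.0], [11.6, -34.3, -28.4]]
finger [[-9.7, 35.5, -49.4], [7.1, 36.1, -39.9], [11.5, 49.2, -28.8]]
cap front [-22.3 -14.8  -9.7]
```

Call:
send_rows(plan="0 0 0 .9 -.2 .4 .65;0 0 0 .9 -.2 .4 .65;0 0 0 .5 -.1 .2 .65;0 0 0 0 0 0 .65;0 0 0 0 0 0 .65")

```text
time: 12.12
tool_pos: [0.6085, -0.0666, 0.1148]
tool_rot: [0.166, 0.758, 0.616, 0.135]
wrist_force: [-9.7, 2.4, 3.0]
grip_width: 0.827
grasp_force: 3.8
```

Call:
send_rows(plan="0 0 0 .5 -.1 .2 .65;0 0 0 .5 -.1 .2 .65;0 0 0 0 0 0 .65;0 0 0 0 0 0 .65")

```text
time: 12.45
tool_pos: [0.6086, -0.0666, 0.1145]
tool_rot: [0.165, 0.758, 0.617, 0.134]
wrist_force: [-11.7, 1.9, 2.9]
grip_width: 0.824
grasp_force: 4.8
```

```bash
python3 chk.py 17 1.2 2
```

```text
pipe-frame TCP [27.1  0.9  1.2] shift to goal [-9.2  2.2 -3.5] turn [-0.0013 -0.0069 -0.0013] F [-11.7   3.    4.2] w 70.5 g 4.841224551200867 t 12.5
blue 3092 [[37.0, -16.0, -8.3], [44.6, 9.6, 18.4], [49.7, 28.2, 27.5]]
finger [[-10.0, -47.7, -49.4], [7.1, -34.9, -40.0], [11.6, -34.3, -28.7]]
finger [[-9.8, 35.5, -49.6], [7.1, 36.1, -40.0], [11.6, 49.0, -29.3]]
cap front [-20.8 -13.4  -7.4]
```

Call:
send_rows(plan="0 0 0 .9 -.2 .4 .65;0 0 0 .9 -.2 .4 .65;0 0 0 0 0 0 .65;0 0 0 0 0 0 .65")

```text
time: 12.83
tool_pos: [0.6088, -0.0665, 0.1141]
tool_rot: [0.164, 0.758, 0.617, 0.133]
wrist_force: [-17.1, 1.6, 4.8]
grip_width: 0.823
grasp_force: 6.8
```

```bash
python3 chk.py 17 1.2 2
```

```text
pipe-frame TCP [27.   1.1  0.7] shift to goal [-9.4  2.1 -3.1] turn [-0.0023 -0.0109 -0.0017] F [-17.1   2.2   4.4] w 69.8 g 6.791076958179474 t 12.8833
blue 3131 [[37.0, -16.0, -8.7], [44.5, 9.7, 18.4], [49.8, 28.2, 27.5]]
finger [[-9.7, -47.6, -49.5], [7.0, -34.9, -40.2], [11.6, -34.3, -29.2]]
finger [[-9.8, 35.5, -49.6], [7.1, 36.1, -40.3], [11.6, 49.2, -30.0]]
cap front [-19.8 -13.4  -7.4]
```

Call:
send_rows(plan="0 0 0 -1 .2 0 .6;0 0 0 -1 .2 0 .55;0 0 0 -1 .2 0 .5;0 0 0 -1 .2 0 .46;0 0 0 -1 .2 0 .42;0 0 0 0 0 0 .42;0 0 0 0 0 0 .42")

```text
time: 13.47
tool_pos: [0.604, -0.0653, 0.1136]
tool_rot: [0.164, 0.758, 0.617, 0.134]
wrist_force: [-12.1, 2.1, 0.0]
grip_width: 0.71
grasp_force: 5.9
```

```bash
python3 chk.py 22 1.2 2
```

```text
pipe-frame TCP [22.3  1.2  2.4] shift to goal [-0.1  0.  -0.5] turn [-0.0028 -0.0105 -0.0014] F [-13.2   3.2  -0.8] w 60.5 g 5.886778682470322 t 13.5167
blue 3096 [[37.1, -15.9, -8.6], [44.9, 9.7, 18.3], [49.9, 28.1, 27.4]]
finger [[-9.6, -42.9, -49.5], [7.1, -30.0, -39.1], [11.6, -29.4, -27.5]]
finger [[-9.7, 30.8, -49.4], [7.1, 31.2, -39.4], [11.6, 44.2, -28.3]]
cap front [-20.6 -16.6  -7.3]
```

Call:
send_rows(plan="0 0 0 -.6 .1 -.3 .37;0 0 0 -.6 .1 -.3 .33;0 0 0 -.6 .1 -.3 .29;0 0 0 -.6 .1 -.3 .25;0 0 0 -.6 .1 -.3 .2;0 0 0 -.5 .1 -.2 .15;0 0 0 0 0 0 .1;0 0 0 0 0 0 .1")

```text
time: 14.18
tool_pos: [0.5991, -0.0642, 0.1131]
tool_rot: [0.162, 0.758, 0.618, 0.132]
wrist_force: [-34.1, 6.6, 21.6]
grip_width: 0.579
grasp_force: 56.3
```

```bash
python3 chk.py 18 1.2 2
```

```text
pipe-frame TCP [17.6  1.3  4. ] shift to goal [ 1.2 -0.4 -1.7] turn [-0.0032 -0.014  -0.0027] F [-35.9   5.7  21.2] w 49.3 g 56.269623041152954 t 14.2333
blue 1766 [[29.5, -16.5, -1.5], [39.9, 11.5, 20.6], [43.4, 28.6, 27.7]]
finger [[-9.4, -37.2, -49.8], [7.1, -25.0, -39.4], [11.6, -23.9, -25.8]]
finger [[-9.7, 25.2, -49.8], [7.1, 26.2, -39.8], [11.6, 38.9, -26.6]]
cap front [-19.4 -16.1  -6.5]
```

Collar is in by about 6.5 mm at about 56 N. I'll relieve the upward strain, then draw the cap off along the pipe.

Call:
send_rows(plan="0 0 0 -.4 .1 .9 0;0 0 0 -.4 .1 .9 -.1;0 0 0 -.4 .1 .6 -.2;0 0 0 -.9 .2 -.4 -.3;0 0 0 -.9 .2 -.4 -.3;0 0 0 -.9 .2 -.4 -.3;0 0 0 -.9 .2 -.4 -.3;0 0 0 0 0 0 -.3")

```text
time: 14.9
tool_pos: [0.5982, -0.0645, 0.1146]
tool_rot: [0.166, 0.758, 0.616, 0.135]
wrist_force: [-5.0, 2.6, -10.5]
grip_width: 0.575
grasp_force: 63.1
```

```bash
python3 chk.py 14 1.2 3
```

```text
pipe-frame TCP [17.4  0.9  5.7] shift to goal [-1.9  0.7 -3.9] turn [-0.001  -0.004  -0.0007] F [-5.   3.1 -9.8] w 48.8 g 63.18349778652191 t 14.95
blue 1686 [[29.4, -17.2, -1.1], [39.7, 11.7, 21.3], [43.2, 28.3, 29.0]]
finger [[-9.7, -36.9, -49.8], [7.2, -24.5, -39.2], [11.6, -23.6, -24.5]]
finger [[-9.7, 24.9, -49.8], [7.2, 25.9, -39.1], [11.6, 38.6, -24.7]]
cap front [-20.  -15.3  -6.3]
```

Call:
send_rows(plan="0 0 0 -.9 .2 -.8 -.3;0 0 0 -.9 .2 -.5 -.3;0 0 0 -.9 .2 -.4 -.3;0 0 0 -.9 .2 -.4 -.3;0 0 0 -.9 .2 -.4 -.3;0 0 0 0 0 0 -.3")

```text
time: 15.45
tool_pos: [0.5976, -0.0647, 0.1153]
tool_rot: [0.171, 0.757, 0.615, 0.138]
wrist_force: [9.8, 2.3, -16.0]
grip_width: 0.573
grasp_force: 65.8
```

```bash
python3 chk.py 9 1.2 3
```

```text
pipe-frame TCP [17.3  0.5  6.6] shift to goal [-5.7  1.9 -6.8] turn [0.0017 0.0061 0.0001] F [  8.7   2.  -15.9] w 48.8 g 65.88903307914734 t 15.5
blue 1687 [[28.7, -17.5, 0.5], [39.4, 11.3, 21.9], [43.0, 28.0, 29.8]]
finger [[-9.7, -36.9, -49.8], [7.2, -24.5, -38.9], [11.7, -23.5, -24.0]]
finger [[-9.7, 24.8, -49.7], [7.1, 25.8, -38.6], [11.6, 38.4, -23.5]]
cap front [-19.7 -12.7  -6.6]
```

Call:
send_rows(plan="0 0 0 -.7 .2 -.9 -.3;0 0 0 -.7 .2 -.9 -.3;0 0 0 -.7 .2 -.9 -.3;0 0 0 -.7 .2 -.9 -.3;0 0 0 -.7 .2 -.9 -.3;0 0 0 0 0 0 -.3")

```text
time: 16.0
tool_pos: [0.5958, -0.0646, 0.1136]
tool_rot: [0.173, 0.757, 0.615, 0.139]
wrist_force: [1.9, 0.9, -3.4]
grip_width: 0.573
grasp_force: 69.5
```

```bash
cat >> chk.py <<'E'
print("pipe-frame F",(pipeR(YAW).inv().apply(s["wrist_force"])).round(1),"T",pipeR(YAW).inv().apply(s["wrist_torque"]).round(2))
E
python3 chk.py 9 1.2 3
```

```text
pipe-frame TCP [14.4  0.2  5.7] shift to goal [-3.5  1.8 -4.7] turn [ 0.0037  0.009  -0.0001] F [ 1.5  1.5 -2.1] w 48.7 g 69.60249781608582 t 16.05
blue 1664 [[26.8, -17.7, -0.6], [37.1, 11.3, 21.5], [40.7, 27.6, 29.4]]
finger [[-9.7, -36.3, -49.8], [7.2, -24.0, -39.1], [11.7, -23.0, -24.9]]
finger [[-9.6, 25.3, -49.9], [7.2, 26.2, -38.9], [11.6, 39.0, -24.3]]
cap front [-22.3 -15.4  -9. ]
pipe-frame F [ 0.1  1.7 -2.4] T [0.25 0.23 0.04]
```

Call:
send_rows(plan="0 0 0 -1.3 .3 -.6 -.3;0 0 0 -1.3 .3 -.6 -.3;0 0 0 -1.3 .3 -.6 -.3;0 0 0 -1.3 .3 -.6 -.3;0 0 0 -1.3 .3 -.6 -.3;0 0 0 0 0 0 -.3")

```text
time: 16.55
tool_pos: [0.5867, -0.0622, 0.108]
tool_rot: [0.17, 0.757, 0.616, 0.137]
wrist_force: [-0.2, 2.3, 4.0]
grip_width: 0.574
grasp_force: 70.6
```

```bash
python3 chk.py 0 1.2 3
```

```text
pipe-frame TCP [4.  0.7 4.7] shift to goal [-2.7  1.1 -3.3] turn [ 0.0019  0.0037 -0.0004] F [0.2 1.7 4.6] w 48.4 g 70.78962564468384 t 16.6
blue 1663 [[15.8, -17.2, -0.9], [26.2, 11.7, 20.3], [29.7, 28.3, 28.1]]
finger [[-9.5, -36.8, -49.8], [7.2, -24.5, -39.7], [11.7, -23.5, -25.8]]
finger [[-9.6, 24.8, -49.8], [7.2, 25.8, -39.5], [11.6, 38.4, -25.4]]
cap front [-33.5 -26.2 -19.8]
pipe-frame F [1.8 1.7 4.3] T [ 0.34 -0.13 -0.01]
```

Call:
send_rows(plan="0 0 0 -1.8 .4 -.6 -.3;0 0 0 -2.7 .6 -1.1 -.3;0 0 0 -2.7 .6 -1.2 -.3;0 0 0 -2.7 .6 -1.3 -.3;0 0 0 -2.7 .6 -1.3 -.3;0 0 0 -2.7 .6 -1.3 -.3;0 0 0 -1.8 .4 -.8 -.3;0 0 0 0 0 0 -.3")

```text
time: 17.27
tool_pos: [0.5679, -0.0579, 0.0986]
tool_rot: [0.168, 0.757, 0.616, 0.136]
wrist_force: [-0.8, -0.6, 3.8]
grip_width: 0.574
grasp_force: 71.1
```

```bash
python3 chk.py -30 1.2 5
```

```text
pipe-frame TCP [-17.4   1.1   4.4] shift to goal [-11.4   2.5  -4.8] turn [ 0.0007 -0.0003 -0.0006] F [-2.8 -0.   3.3] w 48.7 g 71.23388528823853 t 17.3167
blue 1665 [[-5.5, -17.0, -1.9], [4.8, 12.0, 20.1], [8.3, 28.3, 27.7]]
finger [[-9.5, -36.9, -49.8], [7.1, -24.5, -39.5], [11.6, -23.5, -25.9]]
finger [[-9.5, 24.8, -49.8], [7.1, 25.7, -39.7], [11.6, 38.4, -25.9]]
cap front [-55.1 -46.6 -40.8]
pipe-frame F [-1.  -0.6  4.2] T [-0.02  0.22  0.04]
```

Call:
send_rows(plan="0 0 0 -1.8 .4 -.7 -.3;0 0 0 -2.7 .6 -1.2 -.3;0 0 0 -2.7 .6 -1.3 -.3;0 0 0 -2.7 .6 -1.3 -.3;0 0 0 -3.6 .8 -1.7 -.3;0 0 0 -4.4 .9 -2.1 -.3;0 0 0 -4.4 .9 -2.1 -.3;0 0 0 -4.4 .9 -2.1 -.3")

```text
time: 17.98
tool_pos: [0.5415, -0.0522, 0.0864]
tool_rot: [0.169, 0.757, 0.616, 0.137]
wrist_force: [0.5, -0.2, -3.0]
grip_width: 0.571
grasp_force: 69.5
```

```bash
python3 chk.py -30 1.2 5; python3 -c "
import pickle,cv2
c=pickle.load(open('wrist.pkl','rb'));cv2.imwrite('pics/w6.png',c['color'][:,:,::-1])"
```

```text
pipe-frame TCP [-48.5   1.4   4.5] shift to goal [16.1 -3.6  8.3] turn [ 0.0003 -0.0006 -0.0007] F [-0.3  0.1 -3.3] w 48.6 g 69.51920628547668 t 18.0333
blue 5 [[-0.4, -3.7, -7.3], [-0.2, 1.8, -0.4], [-0.0, 9.5, 9.8]]
finger [[-9.8, -35.4, -49.8], [7.0, -23.1, -39.4], [11.5, -22.1, -25.7]]
finger [[-9.9, 26.2, -49.9], [6.9, 27.0, -39.2], [11.5, 39.8, -25.8]]
cap front [-60.  -59.5 -57.6]
pipe-frame F [-1.7 -0.  -2.9] T [-0.04  0.47 -0.  ]
```

View pics/w6.png

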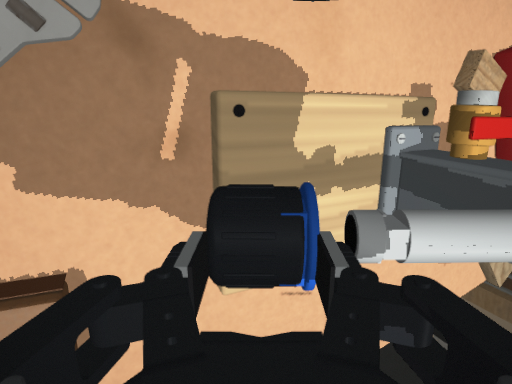

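The cap is off and held squarely between the fingers (pads at 190 and 335, row 245), clear of the pipe end at (352,235). Carry it to the tray, levelling it on the way.

Call:
send_rows(plan="0 0 0 -8 2 2 -.3;0 0 0 -8 2 15 -.3;0 0 0 0 0 25 -.3;0 0 0 0 5 25 -.3;0 0 0 0 20 5 -.3;0 0 0 0 32 0 -.3;0 0 0 0 32 0 -.3;0 0 0 0 32 0 -.3")

```text
time: 18.7
tool_pos: [0.5261, 0.0736, 0.1594]
tool_rot: [0.169, 0.758, 0.615, 0.137]
wrist_force: [1.3, -0.6, -2.5]
grip_width: 0.566
grasp_force: 69.5
```

Call:
send_rows(plan=".0112 .0534 0 0 32 0 -.3;.0112 .0534 0 0 32 0 -.3;.0112 .0534 0 0 32 0 -.3;.0112 .0534 0 0 32 0 -.3;.0112 .0534 0 0 32 0 -.3;.0112 .0534 0 0 32 0 -.3;.0112 .0534 0 0 32 0 -.3;.0112 .0534 0 0 32 0 -.3")

```text
time: 19.37
tool_pos: [0.5261, 0.3304, 0.1589]
tool_rot: [-0.0, 0.776, 0.631, 0.0]
wrist_force: [1.2, -0.8, -1.5]
grip_width: 0.573
grasp_force: 69.5
```

Call:
send_rows(plan="0 0 0 0 32 0 -.3;0 0 0 0 32 0 -.3;0 0 0 0 18 0 -.3;0 0 0 0 8 0 -.3;0 0 0 0 0 0 -.3;0 0 0 0 0 0 -.3")

```text
time: 19.87
tool_pos: [0.5262, 0.4179, 0.1586]
tool_rot: [0.001, 0.776, 0.631, 0.0]
wrist_force: [0.9, -0.3, -3.1]
grip_width: 0.573
grasp_force: 69.5
```

```bash
python3 - <<'E'
from h import *
s,tp,R=state();c=grab("wrist");print(tp,((np.array([.523,.419,.037])-tp)*1000).round(1),R.as_matrix().round(3).tolist(),s["wrist_force"],s["grasp_force"],s["grip_width"]*85)
v=np.hstack([cv2.resize(c["color"],(400,300)),cv2.resize(grab("top")["color"][130:250,100:260],(400,300),interpolation=2)])
cv2.imwrite("pics/w7.png",v[:,:,::-1])
E
```

```text
[0.52619934 0.4178693  0.15857297] [  -3.2    1.1 -121.6] [[0.204, 0.979, 0.002], [0.979, -0.204, -0.001], [-0.001, 0.002, -1.0]] [ 0.9053328  -0.26928294 -3.10976392] 69.51194643974304 48.70382223153572
```

View pics/w7.png

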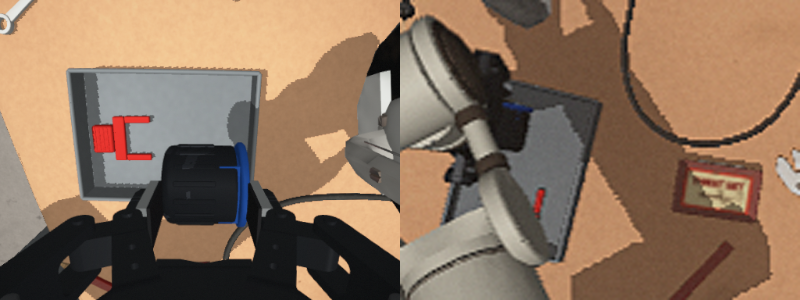

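The cap hangs over the far half of the tray, and the clip lies in the near half at (120,135). Lowering.

Call:
send_rows(plan="0 0 0 -2 0 -15 -.3;0 0 0 -2 0 -28 -.3;0 0 0 0 0 -28 -.3;0 0 0 0 0 -25 -.3;0 0 0 0 0 -12 -.3;0 0 0 0 0 -6 -.3;0 0 0 0 0 0 -.3")

```text
time: 20.55
tool_pos: [0.5218, 0.4175, 0.0439]
tool_rot: [0.001, 0.776, 0.631, -0.001]
wrist_force: [-0.1, -0.6, -2.8]
grip_width: 0.574
grasp_force: 69.5
```

Call:
send_rows(plan="0 0 0 0 0 -3 -.3;0 0 0 0 0 -2 -.3;0 0 0 0 0 -1 -.3;0 0 0 0 0 0 -.3;0 0 0 0 0 0 -.3")

```text
time: 20.97
tool_pos: [0.5225, 0.4188, 0.0396]
tool_rot: [0.001, 0.776, 0.631, 0.001]
wrist_force: [-0.3, -0.2, -2.5]
grip_width: 0.57
grasp_force: 69.5
```

Call:
send_rows(plan="0 0 0 0 0 -1.5 -.3;0 0 0 0 0 -1 -.3;0 0 0 0 0 -1 -.3;0 0 0 0 0 0 -.3;0 0 0 0 0 0 -.3")

```text
time: 21.38
tool_pos: [0.5222, 0.4186, 0.0354]
tool_rot: [0.001, 0.776, 0.631, 0.001]
wrist_force: [-0.6, 0.4, -1.4]
grip_width: 0.569
grasp_force: 69.6
```

Touching begins (weight partly borne). One more mm, then open slowly.

Call:
send_rows(plan="0 0 0 0 0 -1 -.3;0 0 0 0 0 0 -.3;0 0 0 0 0 0 .15;0 0 0 0 0 0 .25;0 0 0 0 0 0 .35;0 0 0 0 0 0 .5;0 0 0 0 0 0 .65;0 0 0 0 0 0 .7")

```text
time: 22.05
tool_pos: [0.5225, 0.4186, 0.0346]
tool_rot: [0.001, 0.776, 0.631, 0.001]
wrist_force: [0.0, -0.1, -0.1]
grip_width: 0.851
grasp_force: 0.0
```

Call:
send_rows(plan="0 0 0 0 0 0 .7;0 0 0 0 0 5 .7;0 0 0 0 0 10 .7;0 0 0 0 0 20 .7;0 0 0 0 0 30 .7;0 0 0 0 0 30 .7;0 0 0 0 0 30 .7;0 0 0 0 0 30 .7")

```text
time: 22.72
tool_pos: [0.5223, 0.4186, 0.1923]
tool_rot: [0.001, 0.776, 0.631, 0.001]
wrist_force: [1.1, -0.2, -0.3]
grip_width: 0.85
grasp_force: 0.0
```

Call:
send_rows(plan="0 0 0 -20 -20 0 .7;0 0 0 -30 -30 0 .7;0 0 0 -30 -30 0 .7;0 0 0 -20 -30 0 .7;0 0 0 -10 -20 0 .7;0 0 0 0 0 0 .7;0 0 0 0 0 0 .7;0 0 0 0 0 0 .7")

```text
time: 23.38
tool_pos: [0.4141, 0.2902, 0.1906]
tool_rot: [0.001, 0.776, 0.631, 0.002]
wrist_force: [1.3, -0.2, -0.3]
grip_width: 0.849
grasp_force: 0.0
```

```bash
python3 - <<'E'
from h import *
c=grab("wrist");t=grab("top");s,tp,R=state();print(tp,s["wrist_force"],s["time"])
Q=cloud(c);loc=(Q-[.484,.428,0])@Ro.from_euler("z",-.23).as_matrix()
m=(abs(loc[...,0])<.095)&(abs(loc[...,1])<.068)&(loc[...,2]>.008)&(c["depth"]>0)
hsv=cv2.cvtColor(c["color"],cv2.COLOR_RGB2HSV);H,S,V=[hsv[...,i].astype(int) for i in range(3)]
for n,k in(("black",V<60),("blue",(H>100)&(H<130)&(S>120)),("red",((H<8)|(H>172))&(S>150))):
    j=loc[m&k];print(n,len(j),np.percentile(j,[1,50,99],axis=0).round(3).tolist() if len(j) else "")
v=np.hstack([cv2.resize(c["color"],(400,300)),cv2.resize(t["color"],(400,300))])
cv2.imwrite("pics/w8.png",v[:,:,::-1])
E
```

```text
[0.414041   0.29039794 0.19000266] [-0.29672665  0.80276071 -0.41558571] 23.4833
black 2414 [[0.009, -0.027, 0.027], [0.03, -0.013, 0.051], [0.054, 0.002, 0.057]]
blue 738 [[0.053, -0.027, 0.02], [0.063, -0.013, 0.05], [0.067, 0.004, 0.059]]
red 1978 [[-0.09, -0.03, 0.01], [-0.066, -0.01, 0.013], [-0.023, 0.01, 0.017]]
```

View pics/w8.png

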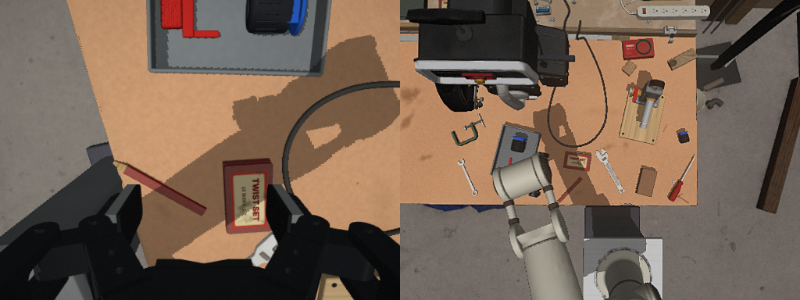

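Both parts rest in the tray, the bystanders are unmoved, and the robot is clear.

```bash
python3 -c "
from cell import arm
print(arm.close_job())"
```

```text
the job is handed in; nothing more can be done
None
```

I drew out the lock clip, pushed the cap home, squeezed the collar, slid the stop end off the pipe, and put clip and stop end in the tray. The wrench, screwdriver and tin were left where they lay, and the job was handed in at about 23.5 s; no verdict was returned.

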